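Draw the drawer's lock pin, park its lever in the side notch and open the drawer

TASK

The drawer under the tiled shelf is locked by a sliding steel pin that passes through the eye of the drawer's hasp. Push the pin's lever along its slot until the pin is out of the eye and the lever is level with the side notch in the front fence, tip the lever down into that notch so that the pin stays parked there, then pull the drawer open by at least a hand's width (about 100 mm) and let go. Leave the things standing on the tiles where they are.

Things in the scene. Friction and masses are not known exactly. Their poses are not given: they have to be found in the camera images.
- cabinet: Fixed low cabinet, olive steel, tiled top, 260 (x) x 420 (y) x 130 mm high. Origin: centre of its underside, on the work surface; x to its rear (the drawer front faces -x), y to its left, z up. All coordinates in these descriptions are in this frame, in mm. The lock's dark iron castings stand on the tiles along the front edge; the pin slides along y.
- bore (a point): Fixed point (-112, 26, 152): centre of the middle of three iron bearing blocks (y = -34..-12, 12..40, 120..142; each 36 in x about x = -112; tops z = 164) with 16 mm square bores along y for the pin.
- slot (a point): Fixed point (-112, 80, 167): mid-length and top of the lever's slot between two bearing blocks, y = 40..120. Behind it a rail (front face x = -100, top z = 167), in front a fence (x = -125..-120, top z = 167) that keeps the lever from tipping forward except at the notch.
- notch (a point): Fixed point (-148, 99, 169): where the knob's centre lies when the lever is parked. The notch is the only gap in the fence, y = 88..110, sill at z = 151.5; the fence stands again at y = 110..120, so a pin drawn to the end of its travel (lever at y = 114) is past the notch.
- pin: Loose steel pin, 14 mm diameter, 173 long, lying in the bores with 2 mm play, 0.2 to 0.4 kg; slides and rolls against light dry friction (a few N) and stays where left. Origin: on its axis at the lever's root; own y along it, away from the nose (nose at -82, tail at +91). The lever starts at y = 50..58 leaning 17 degrees rearward (+x), own z then vertical.
- knob (a point): Centre of the 16 mm ball knob on the pin's bare steel lever (12 mm thick), 40 mm from the pin's axis; z about 189 at the start. To unlock, the lever goes about 45 mm towards +y to y = 99 (5 mm either way fits the notch), then is rolled over the top towards -x until it lies on the notch's sill, about 65 degrees forward of upright.
- nose (a point): Centre of the pin's nose end, beyond the eye at the start; the pin is out of the eye when the nose is past y = 6.
- eye (a point): Centre of the eye, an 18 mm square bore along y in the drawer's 12 mm thick iron hasp (y = -6..6), which rises in front of the shelf and reaches back over it, top z = 169; moves with the drawer; (-112, 0, 152) when shut.
- pull (a point): Middle of the drawer's bar pull: horizontal round steel bar, 10 mm diameter, 90 long along y, axis 45 mm in front of the drawer's face (40 mm gap behind it), 35 mm below the tiles' top, open from above; (-188, -110, 95) when shut.
- drawer (a joint): How far the drawer is pulled out towards the cabinet's -x, in m: 0 shut, 0.14 at its stop. It needs about 3 N plus drag (12 N per m/s) and stays where it is left; while the pin is in the eye it can move only a few mm.
- plumb_bob: Bystander: brass plumb bob, 38 mm diameter, 70 mm high, standing point up on the tiles behind the lock. Origin: centre of its underside.
- insulator: Bystander: blue ceramic insulator, 50 mm diameter, 58 mm high, standing on the tiles behind the lock. Origin: centre of its underside.
- bracket: Bystander: zinc angle bracket, 45 x 40 x 50 mm, on the tiles behind the lock. Origin: centre of its underside.
There are look-alikes about, which are no part of the job. There is more than one size of the pin; the job needs the middle-sized.

How it is judged:
By the outcome, as a careful person would: the job done as asked, in the order asked, and still so for the second after the job is handed in, with the robot touching nothing.
It also fails if it takes over 61 s, if anything falls off the work surface, if the arm or the gripper's body presses on something with over 40 N, if the wrist force passes 120 N, or if a joint passes its speed limit or range.

ROBOT

A 6-joint arm with a two-finger parallel gripper is mounted at the origin on the work surface. World frame = base frame: x ahead of the robot, y to its left, z up, the work surface at z = 0. Lengths are in m, angles in degrees, forces in N, time in s.
With the tool pointing down it reaches from about 0.3 to 0.75 m from the base axis. Payload 8.5 kg.
Tool frame: the origin (TCP) lies midway between the tips of the shut fingers; the grasp point (between the pads) lies 19 mm behind it; z points along the fingers, y is the line along which they close (so a half turn about z gives the same grasp; the last joint's range is limited). The gripper opens to 85 mm and grips with 20 to 120 N. Pads are 22 mm wide; open, the fingers measure 114 mm over their backs; the gripper's body (76 mm by 85 mm) begins 54 mm behind the grasp point. The pads swing forward as they close: fully open they stand 13 mm farther back than shut.
Start: joints at [-80.575, 21.807, 74.336, -0, 83.858, -12.336], TCP at [0.204, -0.511, 0.231] pointing down, gripper open.
Joint ranges: [-178.18, 178.18], [-50.72, 133.34], [12.68, 142.11], [-81.47, 261.47], [9.98, 163.14], [-165.26, 165.26]. Speed limits (degrees/s): [136.94, 136.94, 180, 180, 180, 180].

INTERFACE

Orientations are given as a 3x3 rotation matrix whose columns are the frame's x, y, z axes.
In Python, from rig import env gives the robot as it stands. The module is installed in compiled form; this text tells all that it offers.
- The arm moves only by the tool jog_arm, never from a script. Its argument "targets" is a list of rows, each a list of 6 numbers: the shift along the tool's x, y, z in cm, then the turn, a rotation vector about the tool's x, y, z in degrees. A call has 1 to 8 rows; each row is the pose to reach, as a shift and turn from the pose commanded when the call began, along the tool's axes at that moment; what a row does not reach only later rows make up. A row lasts 1/12 s, in which the tool goes at most 41.7 mm and 7.16 degrees, less where a joint would pass 70% of its speed; a pose out of reach is approached as far as the arm can. A call with a gripper value outside its range is refused whole. "hand" is the opening, from 0 (shut) to 1 (fully open), set as the call begins (left out, the last holds). The fingers move at their own pace and stop on an object; "newtons" is the grip in N (left out, the last holds). Time passes only in rows, so rows that repeat a pose let the fingers close. It gives the time, the measured TCP pose, the force, the opening and the grip force at its end, in the units of the state.
- env.observe(): the state, without advancing time (a new reading comes with each control period).
- env.get_image(name): name is "scene" or "top" or "wrist"; returns a dict with "frame" (384x512x3 uint8, red, green, blue), "depth" (384x512 float32, m along the optical axis (not along the pixel's ray), 0 where there is no reading), "fovy" (degrees; the focal length in pixels is half the picture's height over the tangent of half this angle, whatever the lens; pixels are square), "cx", "cy" (the principal point, pixels), "cam_to_world" (4x4, takes a point from camera to world coordinates). Camera axes: x right, y down, z forward; pixel columns grow to the right and rows downward; lengths in m; the calibration is good to about 2 mm. The wrist camera is an equidistant fisheye: a pixel r from the principal point sees the ray r / f radians off the axis. A picture is of the moment at which its call begins.
- env.close_job(): hands the job in; it is judged then, once.
Trained networks look in the newest picture that a camera, given by its name, has taken for a name from the list of things; names that differ only in an ending like _2 or _b are one class to them, and where a whole thing is asked for, a point or a joint stands for the part that bears it (a point fixed in the world has none). Each returns a list of dicts, best first, with "score" (0 to 1); they miss things now and then, are a little off and sometimes report something else, mostly with a low value. They report only what shows in the picture. A call takes as long as a camera call. They do not tell look-alikes from the thing itself.
- env.regions_of(camera, target): "pixels" (384x512 bool, what is visible of it) and "point" ([row, column] in pixels, amid what is visible of it).
The state is a dict: "time_s": time; "q": joint angles; "qvel": joint speeds; "joint_efforts": joint torques, N m; "position": TCP position; "tool_rot": TCP orientation; "ft_force": force on the tool from outside, world axes, zero at the start; "wrist_torque": the same for the moment, N m; "grip_width": finger opening in m; "gripper_force": force on a finger pad.
Only numpy, scipy, OpenCV 4.12 (cv2) and the standard library are available. Lean on these libraries where they do the work, as an engineer would, in place of code of your own. Each camera call takes 0.05 s, during which the arm holds its last target. There are 200 camera calls.

## Working session

There is one attempt and no reset: what is moved stays moved. The work goes in short steps, Python scripts to look and compute and a tool call to move; the robot and the scene stay as the last step left them, time stands still between calls to the robot, and variables do not carry over. Pictures are saved under pics/ and viewed, at most 10 in all, crops included, and the job is handed in when it is done.

Besides the shell and the picture viewer there is one more tool, called after "Call:" in YAML: its name, and indented under it one key for each argument. jog_arm: Moves the arm, as the interface text tells. Its arguments: {"type":"object","properties":{"targets":{"type":"array","items":{"type":"array","items":{"type":"number"}}},"hand":{"type":"number"},"newtons":{"type":"number"}},"required":["targets"]}

```bash
mkdir -p pics
cat > h.py <<'E'
import numpy as np, cv2
from rig import env
def img(n):
    return env.get_image(n)
def p2w(im,r,c,d=None):
    f=192/np.tan(np.radians(im['fovy']/2)); d=im['depth'][int(r),int(c)] if d is None else d
    p=np.array([(c-im['cx'])/f*d,(r-im['cy'])/f*d,d,1]); return (im['cam_to_world']@p)[:3]
def cloud(im):
    f=192/np.tan(np.radians(im['fovy']/2)); r,c=np.mgrid[:384,:512]; d=im['depth']
    P=np.stack([(c-im['cx'])/f*d,(r-im['cy'])/f*d,d,np.ones_like(d)],-1)
    return (P@im['cam_to_world'].T)[...,:3]
def w2p(im,p):
    f=192/np.tan(np.radians(im['fovy']/2)); q=np.linalg.inv(im['cam_to_world'])@np.r_[p,1]
    return q[1]/q[2]*f+im['cy'],q[0]/q[2]*f+im['cx']
E
python3 - <<'E'
from h import *
np.set_printoptions(precision=4,suppress=True)
s=env.observe(); print(s['position'],s['tool_rot'],s['time_s'])
for n in ['scene','top']:
    im=img(n); print(n,im['fovy'],im['cam_to_world'])
    C=cloud(im)
    cv2.imwrite(f'pics/{n}.png',cv2.resize(im['frame'][...,::-1],(800,600)))
    for t in ['cabinet','pin','knob','nose','eye','pull','plumb_bob','insulator','bracket']:
        for x in env.regions_of(n,t)[:4]:
            if x['score']<.2: continue
            m=x['pixels']&(im['depth']>0)
            print(t,round(x['score'],2),x['point'],m.sum(),np.median(C[m],0) if m.any() else '',np.percentile(C[m][:,2],98) if m.any() else '')
E
```

```text
[ 0.2039 -0.5105  0.2307] [[ 0.9287  0.3707 -0.0002]
 [ 0.3707 -0.9287  0.0015]
 [ 0.0003 -0.0015 -1.    ]] 0.0
scene 44.170891466281844 [[-0.6451  0.6255 -0.4388  1.0479]
 [ 0.7639  0.5156 -0.3881  0.4917]
 [-0.0166 -0.5856 -0.8104  0.9989]
 [ 0.      0.      0.      1.    ]]
cabinet 0.58 [245.5, 185.4] 22448 [0.7638 0.0416 0.1304] 0.16543180533524907
pin 0.95 [351.1, 310.2] 1100 [0.7365 0.3488 0.0183] 0.0230458327473872
pin 0.74 [211.0, 234.2] 244 [0.6475 0.0724 0.1584] 0.1968919559891683
pin 0.64 [164.8, 295.0] 221 [0.3622 0.0314 0.0069] 0.012498778017720143
pin 0.21 [187.1, 151.3] 385 [ 0.7303 -0.1205  0.141 ] 0.18132600876938368
knob 0.77 [208.7, 232.4] 188 [0.648  0.0691 0.159 ] 0.19725230950997216
knob 0.67 [350.0, 307.1] 1065 [0.7373 0.3489 0.0184] 0.023189283619370553
knob 0.5 [165.6, 299.8] 134 [0.3644 0.0331 0.0085] 0.013219243317324785
knob 0.21 [178.4, 222.0] 502 [ 0.5915 -0.0019  0.1399] 0.17160352026615192
nose 0.6 [352.7, 309.6] 1109 [0.7351 0.3481 0.0182] 0.023213875197424818
nose 0.54 [213.2, 233.9] 193 [0.6476 0.0722 0.1584] 0.197153063745919
nose 0.51 [166.8, 298.
[... 1087 characters left out ...]
6] 0.19674417928925167
knob 0.54 [279.3, 277.7] 230 [0.3631 0.0314 0.0084] 0.012549158696399833
nose 0.86 [150.4, 268.4] 299 [0.6443 0.0635 0.1582] 0.1965590321587584
nose 0.59 [281.4, 276.1] 239 [0.3636 0.0337 0.0082] 0.012515550351718351
eye 0.68 [176.9, 299.6] 2833 [ 0.5972 -0.0036  0.0987] 0.16998370520764813
pull 0.83 [181.2, 300.0] 2802 [ 0.5965 -0.0055  0.0989] 0.16996643113064305
pull 0.51 [121.0, 306.9] 23263 [ 0.7175 -0.0153  0.1299] 0.1655364242234319
plumb_bob 0.61 [121.5, 318.1] 255 [ 0.7062 -0.046   0.1762] 0.19837961526384473
insulator 0.7 [113.2, 285.3] 432 [0.7204 0.0331 0.1766] 0.19061783261066442
bracket 0.87 [119.2, 355.9] 469 [ 0.72   -0.1227  0.136 ] 0.18117995528002448
```

View pics/scene.png

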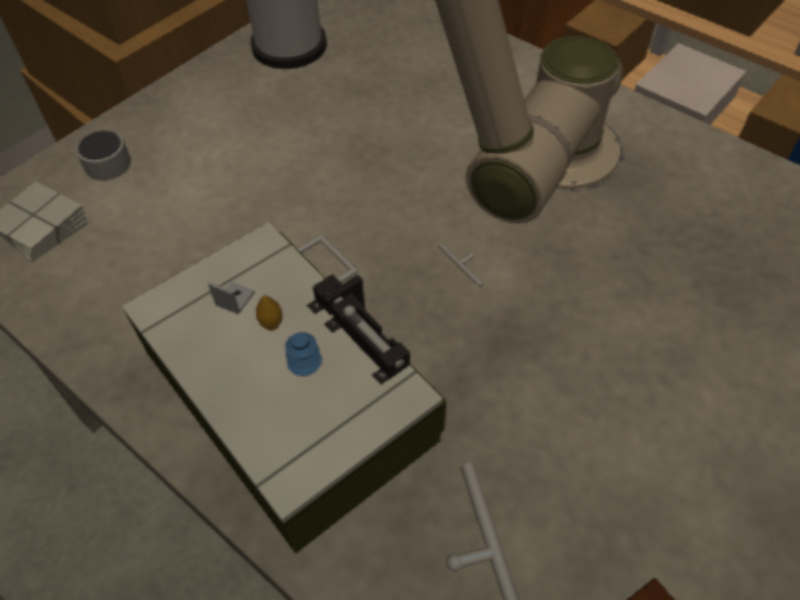

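View pics/top.png

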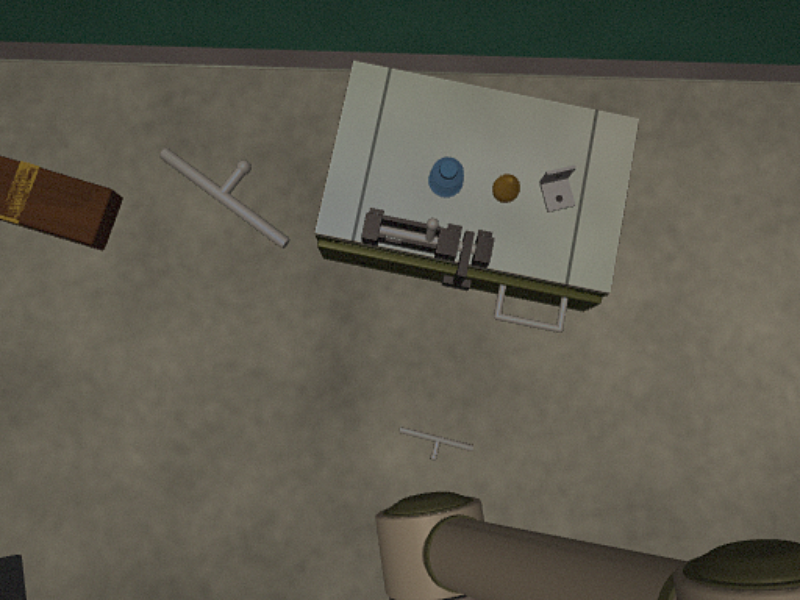

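Run:
```python
from h import *
np.set_printoptions(precision=4,suppress=True)
# fit cabinet top by z=0.13 points from both cams
P=[]
for n in ['top','scene']:
    im=img(n); C=cloud(im); m=(im['depth']>0)&(abs(C[...,2]-.130)<.004)
    m=cv2.erode(m.astype(np.uint8),np.ones((2,2)))>0
    Q=C[m]; Q=Q[(abs(Q[:,0]-.7)<.3)&(abs(Q[:,1])<.32)]
    r=cv2.minAreaRect((Q[:,:2]*1000).astype(np.float32)); print(n,r,len(Q),np.median(Q[:,2]))
    # high things
    T=C[(C[...,2]>.135)&(C[...,0]>.45)&(abs(C[...,1])<.3)]
    np.save(n+'_hi.npy',T)
    k=C[(C[...,2]>.18)&(C[...,0]>.5)&(abs(C[...,1])<.3)]
    K=k[np.linalg.norm(k[:,:2]-[.648,.07],axis=1)<.03]; print('knob',K.mean(0),K.min(0),K.max(0))
    # fence/castings in z .155-.172
    c=C[(C[...,2]>.160)&(C[...,2]<.173)&(C[...,0]>.5)&(abs(C[...,1])<.3)]
    c=c[c[:,0]<.69]; print('cast',cv2.minAreaRect((c[:,:2]*1000).astype(np.float32)),len(c))
    b=C[(C[...,2]>.085)&(C[...,2]<.105)&(C[...,0]>.4)&(abs(C[...,1])<.3)]
    print('z.09-.1',b.mean(0),len(b),np.percentile(b,[2,98],axis=0) if len(b) else '')
```

```text
top ((739.1198120117188, -17.462448120117188), (417.4706115722656, 258.77081298828125), 79.75746154785156) 16000 0.13011831687381936
knob [0.6505 0.0524 0.1929] [0.6436 0.0448 0.1811] [0.6586 0.0593 0.1988]
cast ((627.5438842773438, 58.989906311035156), (175.71937561035156, 62.11929702758789), 79.68671417236328) 984
z.09-.1 [ 0.5873 -0.0211  0.0996] 1317 [[ 0.5291 -0.1842  0.086 ]
 [ 0.6406  0.2014  0.1048]]
scene ((740.1640625, -16.305709838867188), (417.583251953125, 257.1541442871094), 79.57669067382812) 14910 0.13064347961334993
knob [0.6532 0.0519 0.1924] [0.6455 0.0427 0.1803] [0.6603 0.0575 0.1993]
cast ((628.9708251953125, 57.346534729003906), (176.10098266601562, 63.3223991394043), 77.98571014404297) 860
z.09-.1 [0.7232 0.0708 0.0966] 896 [[ 0.5298 -0.1863  0.0855]
 [ 0.9009  0.2084  0.1046]]
```

The cabinet is yawed about −10.3°. The lever and knob show at (352,312) in the scene picture and (432,225) in the top one. The pull is at (530,310) in the top picture. The small pin on the table and the large one at the left are look-alikes. Next I move above the knob.

Call:
jog_arm:
  targets:
    - [62.4,-35.8,-4,0,0,32.1]
    - [62.4,-35.8,-4,0,0,32.1]
    - [62.4,-35.8,-4,0,0,32.1]
    - [62.4,-35.8,-4,0,0,32.1]
    - [62.4,-35.8,-4,0,0,32.1]
    - [62.4,-35.8,-4,0,0,32.1]
    - [62.4,-35.8,-4,0,0,32.1]
    - [62.4,-35.8,-4,0,0,32.1]
  hand: 0.6
  newtons: 25

```text
time_s: 1.77
position: [0.4066, -0.2546, 0.2497]
tool_rot: [[0.984, -0.18, 0.0], [-0.18, -0.984, -0.0], [0.0, 0.0, -1.0]]
ft_force: [0.5, -1.1, 0.3]
grip_width: 0.0513
gripper_force: 0.0
```

```bash
cat >> h.py <<'E'
from scipy.spatial.transform import Rotation as R
YAW=-10.3; CC=np.array([.7398,-.017,0])
RC=R.from_euler('z',YAW,degrees=True).as_matrix()
def c2w(p): return CC+RC@(np.array(p)/1000)
def w2c(p): return RC.T@(np.asarray(p)-CC)*1000
RT=RC@np.array([[1.,0,0],[0,-1,0],[0,0,-1]])   # tool x=+cab x, tool y=-cab y, down
def go(p,RT=RT):   # p cab mm of TCP
    s=env.observe(); T=s['tool_rot']; d=T.T@(c2w(p)-s['position'])*100
    r=R.from_matrix(T.T@RT).as_rotvec(degrees=True)
    print('t',round(s['time_s'],2),'now cab',w2c(s['position']).round(1),'row',np.r_[d,r].round(2),'F',np.round(s['ft_force'],1),s['grip_width'])
E
python3 -c "
from h import *
go([-100,54,255])"
```

```text
t 1.77 now cab [-285.3 -293.4  249.7] row [ 1.850e+01 -3.475e+01 -5.300e-01  2.000e-02 -2.000e-02 -6.000e-02] F [ 0.5 -1.1  0.3] 0.0513343546223035
```

Call:
jog_arm:
  targets:
    - [18.5,-34.7,-0.5,0,0,0]
    - [18.5,-34.7,-0.5,0,0,0]
    - [18.5,-34.7,-0.5,0,0,0]
    - [18.5,-34.7,-0.5,0,0,0]
    - [18.5,-34.7,-0.5,0,0,0]
    - [18.5,-34.7,-0.5,0,0,0]
    - [18.5,-34.7,-0.5,0,0,0]
    - [18.5,-34.7,-0.5,0,0,0]

```text
time_s: 2.43
position: [0.6138, 0.0069, 0.2537]
tool_rot: [[0.984, -0.179, 0.0], [-0.179, -0.984, -0.0], [0.0, 0.0, -1.0]]
ft_force: [0.0, -0.6, 0.7]
grip_width: 0.0515
gripper_force: 0.0
```

Call:
jog_arm:
  targets:
    - [0,-6,0,0,0,0]
    - [0,-6,0,0,0,0]
    - [0,-6,0,0,0,0]

```text
time_s: 2.68
position: [0.6239, 0.0679, 0.2531]
tool_rot: [[0.985, -0.175, -0.0], [-0.175, -0.985, 0.001], [-0.001, -0.001, -1.0]]
ft_force: [0.1, 0.2, 0.3]
grip_width: 0.0512
gripper_force: 0.0
```

```bash
cat >> h.py <<'E'
def wcloud(im):
    f=192/np.tan(np.radians(im['fovy']/2)); r,c=np.mgrid[:384,:512]; x=c-im['cx'];y=r-im['cy']; th=np.hypot(x,y)/f
    d=im['depth']; k=d*np.tan(th)/np.maximum(np.hypot(x,y),1e-6)
    P=np.stack([x*k,y*k,d,np.ones_like(d)],-1); return (P@im['cam_to_world'].T)[...,:3]
E
python3 - <<'E'
from h import *
np.set_printoptions(precision=1,suppress=True)
go([-100,54,255])
im=img('wrist'); C=wcloud(im); Q=(C-CC)@RC*1000
cv2.imwrite('pics/w1.png',cv2.resize(im['frame'][...,::-1],(800,600)))
print(im['fovy'],im['cam_to_world'])
ok=im['depth']>0
for t in ['knob','pull','eye']:
    for x in env.regions_of('wrist',t)[:3]:
        m=x['pixels']&ok
        if m.any(): print(t,round(x['score'],2),x['point'],m.sum(),np.median(Q[m],0),np.percentile(Q[m],[2,98],axis=0))
m=ok&(abs(Q[...,0]+105)<30)&(abs(Q[...,1]-60)<30)&(Q[...,2]>180)&(Q[...,2]<205)
print('knob',m.sum(),Q[m].mean(0),Q[m].min(0),Q[m].max(0)) if m.any() else 0
m=ok&(abs(Q[...,0]+112)<30)&(Q[...,2]>160)&(Q[...,2]<175)&(abs(Q[...,1])<160)
print('cast',m.sum(),np.percentile(Q[m],[1,99],axis=0)) if m.any() else 0
for n in ['top']:
    im=img(n);Q=(cloud(im)-CC)@RC*1000;ok=im['depth']>0
    m=ok&(Q[...,2]>88)&(Q[...,2]<108)&(abs(Q[...,1]+110)<60)&(Q[...,0]<-170)&(Q[...,0]>-230)
    print('pull',m.sum(),np.percentile(Q[m],[1,50,99],axis=0)) if m.any() else 0
E
```

```text
t 2.68 now cab [-129.2   62.8  253.1] row [ 2.9  0.9 -0.2 -0.1  0.   0.2] F [0.1 0.2 0.3] 0.05116135271038528
65.70646984690485 [[-0.2 -0.9 -0.3  0.7]
 [-1.   0.2  0.1  0.1]
 [-0.   0.3 -0.9  0.4]
 [ 0.   0.   0.   1. ]]
knob 0.85 [172.4, 242.7] 1816 [-108.2   68.6  156.6] [[-116.9  -15.3  150.6]
 [ -91.9  115.8  195.7]]
knob 0.85 [126.9, 54.0] 2022 [-69.6 356.8  17.2] [[-127.   271.    -0.6]
 [ -19.7  470.5   20.7]]
knob 0.79 [304.9, 291.4] 257 [-373.2   -5.6    7. ] [[-400.6  -28.     0.3]
 [-369.3   33.2    9.6]]
pull 0.63 [197.7, 335.0] 3492 [-140.8   -9.2  104.1] [[-223.6 -202.4   -1.2]
 [ -92.9  181.   169.2]]
eye 0.64 [199.6, 334.5] 2771 [-140.2   -6.9  141.8] [[-189.5 -164.    94.7]
 [ -92.9    3.2  169.3]]
knob 375 [-96.9  48.6 193.2] [-105.4   40.6  186.8] [-90.3  56.2 197.2]
cast 5859 [[-138.7  -35.6  160.5]
 [ -93.4  137.1  169.2]]
pull 241 [[-192.5 -158.5   93.6]
 [-187.  -111.5   99.1]
 [-170.4  -62.8  104.4]]
```

View pics/w1.png

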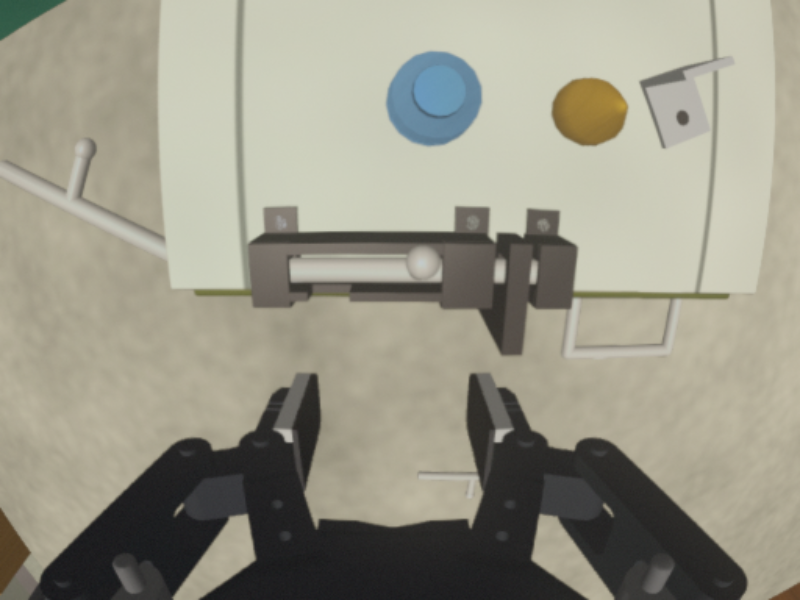

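Run:
```python
from h import *
np.set_printoptions(precision=1,suppress=True)
for n in ['wrist','top']:
    im=img(n); Q=((wcloud if n=='wrist' else cloud)(im)-CC)@RC*1000; ok=im['depth']>0
    def st(name,m,ax):
        m=m&ok; print(n,name,m.sum(),np.percentile(Q[m][:,ax],[1,5,50,95,99]) if m.any() else '')
    X,Y,Z=Q[...,0],Q[...,1],Q[...,2]
    blk=(abs(X+112)<14)&(abs(Z-164)<1.8)
    st('blockA y',blk&(Y<-8)&(Y>-45),1); st('blockB y',blk&(Y>5)&(Y<45),1); st('blockC y',blk&(Y>110)&(Y<160),1)
    st('hasp y',(abs(Z-169)<1.8)&(abs(Y)<12)&(X>-140)&(X<-95),1)
    st('fence y lo',(abs(Z-167)<1.5)&(abs(X+122.5)<3)&(Y>40)&(Y<100),1)
    st('fence y hi',(abs(Z-167)<1.5)&(abs(X+122.5)<3)&(Y>100)&(Y<118),1)
    st('fence x',(abs(Z-167)<1.5)&(X<-114)&(X>-134)&(Y>50)&(Y<84),0)
    st('rail x',(abs(Z-167)<1.5)&(X>-110)&(X<-80)&(Y>60)&(Y<115),0)
    st('tile z',(abs(Z-130)<4)&(abs(X)<60),2)
    st('tile y',(abs(Z-130)<3)&(X>-100),1); st('tile x',(abs(Z-130)<3)&(abs(Y-180)<20),0)
```

```text
wrist blockA y 725 [-36.8 -35.7 -25.6 -16.  -15.1]
wrist blockB y 1077 [ 9.2 10.6 23.2 35.8 42.4]
wrist blockC y 781 [112.8 117.1 127.1 137.  138.1]
wrist hasp y 728 [-9.3 -8.7 -3.1  2.3  2.8]
wrist fence y lo 272 [40.1 41.8 63.6 82.5 84.1]
wrist fence y hi 69 [106.4 106.5 111.5 116.5 116.9]
wrist fence x 237 [-124.5 -124.4 -121.7 -119.3 -119.1]
wrist rail x 447 [-99.4 -99.1 -96.5 -93.9 -93.5]
wrist tile z 38865 [127.6 128.1 129.4 130.7 133.2]
wrist tile y 54047 [-206.2 -184.1   18.7  186.6  201.8]
wrist tile x 6916 [-127.5 -119.4  -36.6   46.2   54.5]
top blockA y 0 
top blockB y 53 [13.  13.7 28.3 39.1 41.2]
top blockC y 2 [110.5 110.5 110.7 110.8 110.9]
top hasp y 53 [-4.8 -4.6  0.3  6.4  6.7]
top fence y lo 32 [40.4 41.8 67.1 84.2 87.9]
top fence y hi 1 [112.8 112.8 112.8 112.8 112.8]
top fence x 25 [-125.  -124.8 -122.3 -120.1 -119.7]
top rail x 0 
top tile z 4108 [126.4 127.3 130.1 133.  133.7]
top tile y 9869 [-206.2 -196.4  -77.4  198.1  208. ]
top tile x 1606 [-128.6 -120.2   -7.7  117.5  127. ]
```

The wrist picture shows the knob at (423,262), the fence notch at about (330,290), the hasp at (512,295) and the pull at (620,350). The wrist view sits about 3 mm off in y, but relative to the castings the lever is at y≈51.5. Now I descend and grip.

Call:
jog_arm:
  targets:
    - [3.1,1.3,0,0,0,0.2]
    - [3.1,1.3,2,0,0,0.2]
    - [3.1,1.3,5,0,0,0.2]
    - [3.1,1.3,7,0,0,0.2]
    - [3.1,1.3,8,0,0,0.2]
    - [3.1,1.3,8,0,0,0.2]
    - [3.1,1.3,8,0,0,0.2]

```text
time_s: 3.62
position: [0.652, 0.045, 0.1745]
tool_rot: [[0.983, -0.183, 0.001], [-0.183, -0.983, -0.0], [0.001, -0.0, -1.0]]
ft_force: [0.4, 0.1, 0.4]
grip_width: 0.0512
gripper_force: 0.0
```

Call:
jog_arm:
  targets:
    - [0,0,0,0,0,0]
    - [0,0,0,0,0,0]
    - [0,0,0,0,0,0]
    - [0,0,0,0,0,0]
    - [0,0,0,0,0,0]
    - [0,0,0,0,0,0]
  hand: 0
  newtons: 25

```text
time_s: 4.12
position: [0.6525, 0.0455, 0.175]
tool_rot: [[0.983, -0.183, 0.003], [-0.183, -0.983, -0.0], [0.003, -0.0, -1.0]]
ft_force: [1.6, 0.8, 6.3]
grip_width: 0.0139
gripper_force: 24.3
```

```bash
python3 -c "
from h import *
go([-112,97,179])
cv2.imwrite('pics/w2.png',img('wrist')['frame'][...,::-1])"
```

```text
t 4.12 now cab [-97.1  45.9 175. ] row [-1.51 -5.1  -0.4  -0.02 -0.19 -0.23] F [1.6 0.8 6.3] 0.013929121282527579
```

View pics/w2.png

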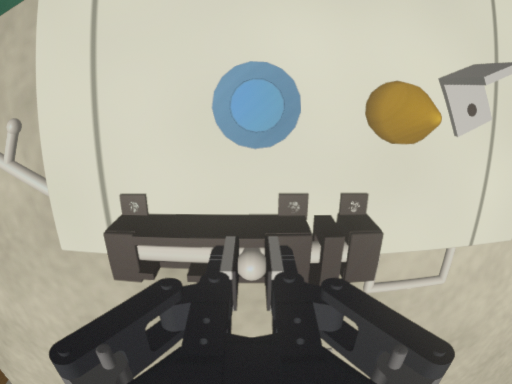

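The knob at (251,264) is between the pads, at 13.9 mm width. I slide it along +y.

Call:
jog_arm:
  targets:
    - [0,-0.8,0,0,0,0]
    - [0,-1.7,0,0,0,0]
    - [0,-2.6,0,0,0,0]
    - [0,-3.4,0,0,0,0]
    - [0,-4.2,0,0,0,0]
    - [0,-4.7,0,0,0,0]
    - [0,-4.7,0,0,0,0]
    - [0,-4.7,0,0,0,0]

```text
time_s: 4.83
position: [0.661, 0.0922, 0.1746]
tool_rot: [[0.983, -0.182, 0.003], [-0.182, -0.983, -0.0], [0.003, -0.0, -1.0]]
ft_force: [1.7, 0.5, 6.1]
grip_width: 0.0135
gripper_force: 24.5
```

```bash
cat > m.py <<'E'
from h import *
import sys
np.set_printoptions(precision=1,suppress=True)
go([-112,97,179]); s=env.observe(); tc=w2c(s['position'])
im=img('wrist'); Q=(wcloud(im)-CC)@RC*1000; ok=im['depth']>0
X,Y,Z=Q[...,0],Q[...,1],Q[...,2]
blk=ok&(abs(X+112)<14)&(abs(Z-164)<2)
for n,a,b,v in [('A',-45,-8,-23),('B',5,50,26),('C',105,160,131)]:
    y=Y[blk&(Y>a)&(Y<b)]; print(n,len(y),np.percentile(y,[2,98]) if len(y) else '',v)
y=Y[ok&(abs(Z-167)<1.5)&(abs(X+122.5)<3)&(Y>40)&(Y<125)]; print('fence',np.histogram(y,np.arange(40,126,4))[0] )
nose=ok&(abs(X+112)<5)&(Z>150)&(Z<161)&(Y>-12)&(Y<12); print('pin near eye',nose.sum(),np.percentile(Y[nose],[2,98]) if nose.any() else '')
f=192/np.tan(np.radians(im['fovy']/2)); c=np.linalg.inv(im['cam_to_world'])@np.r_[c2w([tc[0],tc[1],189]),1]
print('knob px',np.r_[c[1],c[0]]/np.hypot(c[0],c[1])*f*np.arctan2(np.hypot(c[0],c[1]),c[2])+[im['cy'],im['cx']])
m=ok&(np.hypot(X-tc[0],Y-tc[1])<25)&(Z>178)&(Z<202); h=im['frame'].mean(-1)
m&=h>100; print('bright',m.sum(),np.percentile(Q[m],[2,50,98],axis=0) if m.any() else '')
cv2.imwrite(f'pics/{sys.argv[1]}.png',cv2.resize(im['frame'][180:340,60:420,::-1],(800,356)))
E
python3 m.py w3
```

```text
t 4.83 now cab [-97.   93.3 174.6] row [-1.5 -0.4 -0.4 -0.  -0.1 -0.2] F [1.7 0.5 6.1] 0.013519529011699118
A 898 [-36.3 -14.9] -23
B 1590 [ 9.7 47. ] 26
C 1181 [117.6 138. ] 131
fence [19 23 40 36 42  1  0  0  0  0  0  3  0  0  0  0  0  0  0  0  0]
pin near eye 11 [2.1 2.9]
knob px [264.7 248.5]
bright 1170 [[-102.7   79.   180.3]
 [ -91.6   91.6  192.6]
 [ -85.9  104.5  201.2]]
```

View pics/w3.png

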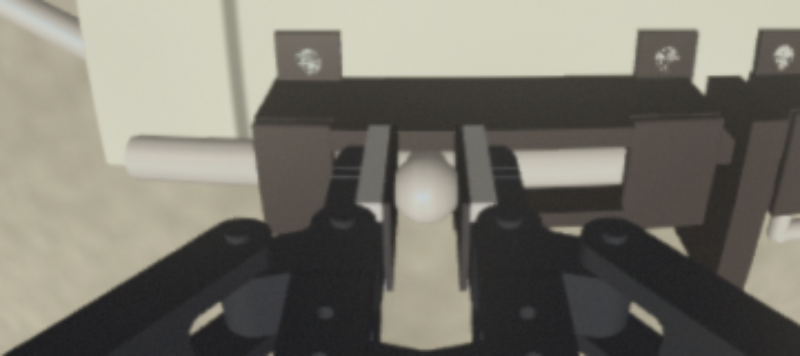

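The pin is drawn, with its nose just inside the eye's edge and the lever at about y≈94. I shift it about 5 mm further and bring it upright.

Call:
jog_arm:
  targets:
    - [0,-0.25,0,0,0,0]
    - [0,-0.5,0,0,0,0]
    - [-0.4,-0.5,-0.1,0,0,0]
    - [-0.8,-0.5,-0.15,0,0,0]
    - [-1.2,-0.5,-0.17,0,0,0]
    - [-1.2,-0.5,-0.17,0,0,0]
    - [-1.2,-0.5,-0.17,0,0,0]

```text
time_s: 5.47
position: [0.6502, 0.0987, 0.1768]
tool_rot: [[0.983, -0.183, 0.004], [-0.183, -0.983, -0.001], [0.004, 0.0, -1.0]]
ft_force: [2.0, -1.9, 6.7]
grip_width: 0.0141
gripper_force: 24.8
```

```bash
python3 m.py w4
python3 - <<'E'
from h import *
im=img('top'); Q=(cloud(im)-CC)@RC*1000; X,Y,Z=Q[...,0],Q[...,1],Q[...,2]
m=(im['depth']>0)&(abs(X+112)<6)&(Z>148)&(Z<163)&(Y>135)&(Y<220); print('tail y',np.sort(Y[m])[-6:], 'expect lever+91')
E
```

```text
t 5.47 now cab [-108.8   97.8  176.8] row [-0.3  0.1 -0.2  0.  -0.2 -0.2] F [ 2.  -1.9  6.7] 0.014068605661326004
A 913 [-36.3 -15.2] -23
B 1701 [ 9.7 46.6] 26
C 1310 [117.1 138. ] 131
fence [42 43 46 46 48 43 49 23  0  0  0  0  0  0  0  0  0  0  0  0  0]
pin near eye 7 [2.1 2.9]
knob px [262.5 248.6]
bright 1236 [[-113.4   83.5  179.3]
 [-102.7   96.1  194.5]
 [ -97.8  109.1  201. ]]
tail y [157.44975551 157.91503089 158.09247642 158.7122803  158.99534227
 159.59578752] expect lever+91
```

View pics/w4.png

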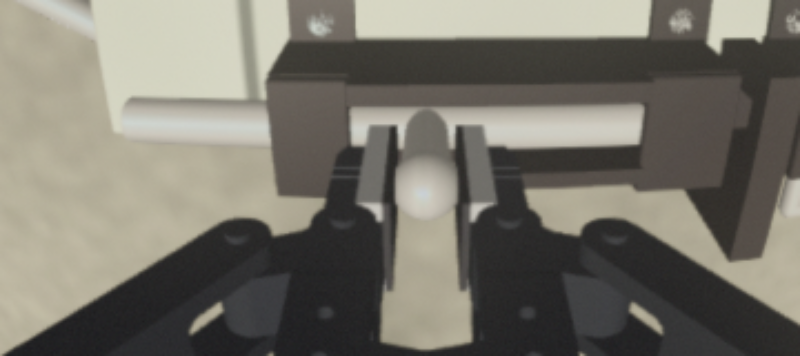

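The lever is upright at y≈99 and faces the notch. Now I roll it forward into the notch.

Call:
jog_arm:
  targets:
    - [-0.7,0,0.05,0,0,0]
    - [-1.35,0,0.25,0,0,0]
    - [-2.0,0,0.55,0,0,0]
    - [-2.6,0,0.95,0,0,0]
    - [-3.1,0,1.5,0,0,0]
    - [-3.5,0,2.0,0,0,0]
    - [-3.75,0,2.4,0,0,0]
    - [-3.75,0,2.4,0,0,0]

```text
time_s: 6.23
position: [0.612, 0.1062, 0.1509]
tool_rot: [[0.983, -0.183, -0.001], [-0.183, -0.983, 0.0], [-0.001, -0.0, -1.0]]
ft_force: [-1.7, 1.4, 2.0]
grip_width: 0.0138
gripper_force: 27.0
```

```bash
python3 m.py w5
```

```text
t 6.23 now cab [-147.8   98.4  150.9] row [ 3.6  0.1 -2.8 -0.   0.1 -0.2] F [-1.7  1.4  2. ] 0.013792333840539083
A 1261 [-36.3 -14.8] -23
B 2587 [ 9.9 46. ] 26
C 2617 [109.8 137.8] 131
fence [66 71 68 70 70 83 80 83 75 80 76 13  0 25 39  4 27 78 73 17  0]
pin near eye 15 [1.6 3.1]
knob px [293.5 248. ]
bright 622 [[-158.3   83.9  178.1]
 [-138.6   97.1  181.3]
 [-136.2  110.   192.1]]
```

View pics/w5.png

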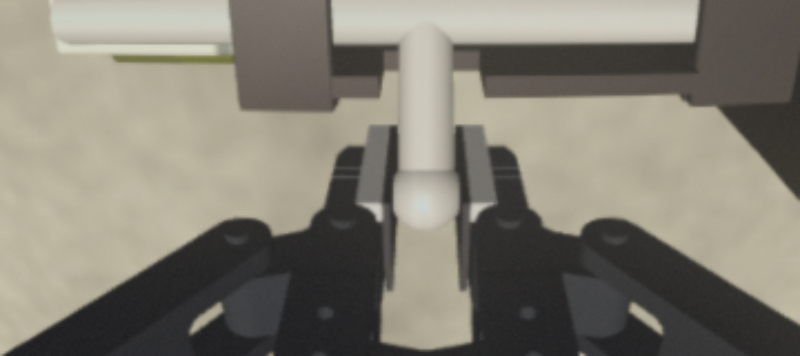

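The lever lies in the notch with the knob at (427,200) in the crop. I release and retreat upward.

Call:
jog_arm:
  targets:
    - [0,0,0,0,0,0]
    - [0,0,0,0,0,0]
    - [0,0,0,0,0,0]
    - [0,0,-1,0,0,0]
    - [0,0,-4,0,0,0]
    - [0,0,-7,0,0,0]
    - [0,0,-10,0,0,0]
    - [0,0,-10,0,0,0]
  hand: 0.4

```text
time_s: 6.95
position: [0.6143, 0.1056, 0.2586]
tool_rot: [[0.983, -0.183, 0.011], [-0.183, -0.983, -0.0], [0.011, -0.002, -1.0]]
ft_force: [0.2, -0.6, 1.1]
grip_width: 0.0343
gripper_force: 0.0
```

Call:
jog_arm:
  targets:
    - [0,4,0,0,0,0]
    - [0,8,0,0,0,0]
    - [0,12,0,0,0,0]
    - [0,16,0,0,0,0]
    - [0,19,0,0,0,0]
    - [0,19,0,0,0,0]
  hand: 0

```text
time_s: 7.45
position: [0.577, -0.0862, 0.2516]
tool_rot: [[0.982, -0.188, -0.0], [-0.188, -0.982, -0.001], [0.0, 0.001, -1.0]]
ft_force: [-0.2, -0.2, -0.0]
grip_width: 0.0001
gripper_force: 0.0
```

```bash
cat > m2.py <<'E'
from h import *
np.set_printoptions(precision=1,suppress=True)
go([-164,-112,180])
for n in ['wrist','top']:
    im=img(n); Q=((wcloud if n=='wrist' else cloud)(im)-CC)@RC*1000; ok=im['depth']>0
    X,Y,Z=Q[...,0],Q[...,1],Q[...,2]
    m=ok&(abs(Z-98)<8)&(abs(Y+110)<35)&(X<-165)&(X>-340); print(n,'bar',m.sum(),np.percentile(Q[m],[2,50,98],axis=0) if m.any() else '')
    m=ok&(abs(Z-98)<8)&(abs(Y+110)<70)&(X<-165)&(X>-340); print(n,'bar y',np.percentile(Y[m],[1,99]) if m.any() else '')
    m=ok&(abs(X+148)<14)&(abs(Y-98)<15)&(Z>155)&(Z<200); print(n,'knob',m.sum(),np.percentile(Q[m],[2,50,98],axis=0) if m.any() else '')
    m=ok&(Z>165)&(Z<172)&(abs(Y)<9)&(X<-95); print(n,'hasp',np.percentile(Q[m],[2,98],axis=0) if m.any() else '')
    cv2.imwrite(f'pics/m2_{n}.png',im['frame'][...,::-1])
E
python3 m2.py
```

```text
t 7.45 now cab [-147.8  -97.2  251.6] row [-1.6  1.5  7.2  0.1 -0.  -0.6] F [-0.2 -0.2 -0. ] 0.00010740737044140132
wrist bar 593 [[-190.8 -143.1   94. ]
 [-185.5 -109.7   98.3]
 [-182.1  -76.4  100.2]]
wrist bar y [-162.1  -64.1]
wrist knob 241 [[-149.1   89.2  168.1]
 [-140.5   92.7  178.6]
 [-134.4  101.   183.1]]
wrist hasp [[-153.7   -8.9  166.9]
 [ -96.2    2.5  169.7]]
top bar 0 
top bar y [-61.1 -59.6]
top knob 51 [[-149.9   94.   173.5]
 [-143.5  100.8  180.7]
 [-135.4  108.5  184.8]]
top hasp [[-154.5   -5.   166.2]
 [ -96.6    6.6  171.6]]
```

View pics/m2_wrist.png

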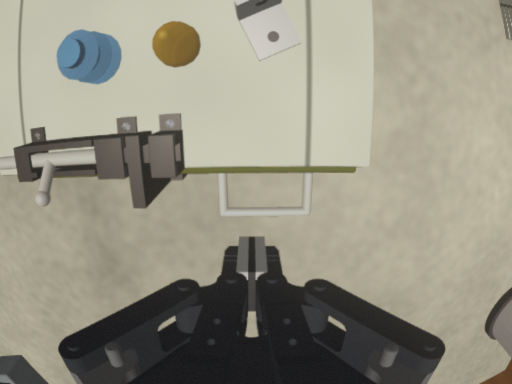

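The pull bar is at x≈-187, y≈-110, and the knob at (42,198). The knob's top is about 6 mm higher than when parked, so the lever rose slightly on release. I'll go back and press it down onto the sill with shut fingers.

Call:
jog_arm:
  targets:
    - [0,-4,0,0,0,-0.6]
    - [0,-8,0,0,0,-0.6]
    - [0,-12,0,0,0,-0.6]
    - [0,-16,0,0,0,-0.6]
    - [0,-19.5,0,0,0,-0.6]
    - [0,-19.5,2,0,0,-0.6]
    - [0,-19.5,4,0,0,-0.6]
    - [0,-19.5,5,0,0,-0.6]

```text
time_s: 8.22
position: [0.6125, 0.1128, 0.1991]
tool_rot: [[0.986, -0.17, -0.003], [-0.17, -0.986, 0.0], [-0.003, 0.0, -1.0]]
ft_force: [0.3, -0.3, -0.8]
grip_width: -0.0
gripper_force: 0.0
```

```bash
python3 -c "
from h import *
go([-148,98,177])"
```

```text
t 8.22 now cab [-148.5  105.   199.1] row [0.05 0.7  2.21 0.02 0.18 0.54] F [ 0.3 -0.3 -0.8] -1.2918446833948611e-05
```

Call:
jog_arm:
  targets:
    - [0,0.5,0,0,0,0.5]
    - [0,0.5,0.5,0,0,0.5]
    - [0,0.5,1.0,0,0,0.5]
    - [0,0.5,1.4,0,0,0.5]
    - [0,0.5,1.8,0,0,0.5]
    - [0,0.5,2.1,0,0,0.5]
    - [0,0.5,2.3,0,0,0.5]
    - [0,0.5,2.3,0,0,0.5]

```text
time_s: 8.88
position: [0.6116, 0.1058, 0.1799]
tool_rot: [[0.983, -0.181, -0.001], [-0.181, -0.983, 0.0], [-0.001, 0.0, -1.0]]
ft_force: [-8.1, 1.0, 10.4]
grip_width: -0.0001
gripper_force: 5.2
```

Call:
jog_arm:
  targets:
    - [0,0,-3,0,0,0]
    - [0,0,-6,0,0,0]
    - [0,3,-6,0,0,0]
    - [0,7,-6,0,0,0]
    - [0,10,-6,0,0,0]
    - [0,10,-6,0,0,0]
    - [0,10,-6,0,0,0]

```text
time_s: 9.47
position: [0.5945, 0.006, 0.2386]
tool_rot: [[0.983, -0.184, 0.0], [-0.184, -0.983, 0.0], [0.0, -0.0, -1.0]]
ft_force: [0.3, -0.6, -0.5]
grip_width: -0.0002
gripper_force: 0.0
```

```bash
sed -i '/m2_/d' m2.py; python3 m2.py
python3 - <<'E'
from h import *
a=img('wrist'); np.set_printoptions(precision=1,suppress=True)
Q=(wcloud(a)-CC)@RC*1000;X,Y,Z=Q[...,0],Q[...,1],Q[...,2];ok=a['depth']>0
# lever profile: bright points in notch band, z along x
for x in range(-160,-108,4):
    m=ok&(abs(X-x)<2)&(abs(Y-95)<9)&(Z>150)
    print(x,m.sum(),np.percentile(Z[m],[50,95]) if m.any() else '',np.percentile(Y[m],[5,95]) if m.any() else '')
f=a['frame'][...,::-1]; cv2.imwrite('pics/w6.png',cv2.resize(f[100:300,60:300],(720,600)))
E
```

```text
t 9.47 now cab [-147.1   -3.4  238.6] row [-1.6 10.9  5.9 -0.  -0.  -0.3] F [ 0.3 -0.6 -0.5] -0.000202462068750397
wrist bar 539 [[-192.3 -143.2   94.4]
 [-185.7 -107.2   98.4]
 [-182.4  -76.3  100.2]]
wrist bar y [-161.2  -63.2]
wrist knob 337 [[-148.4   89.4  170.5]
 [-140.5   94.1  179.1]
 [-134.3  102.4  182.4]]
wrist hasp [[-153.1   -8.3  167. ]
 [ -96.3    2.5  169.7]]
top bar 0 
top bar y [-159.  -147.7]
top knob 52 [[-150.5   94.2  173.7]
 [-143.8  100.9  180.3]
 [-135.9  108.3  185.7]]
top hasp [[-155.    -5.1  165.9]
 [-144.     6.6  171.2]]
-160 0  
-156 0  
-152 0  
-148 42 [179.5 181.2] [ 91.1 100.5]
-144 85 [180.6 182.6] [ 89.4 102.1]
-140 109 [180.3 182.6] [ 89.9 102. ]
-136 103 [176.5 180.2] [ 91.  100.2]
-132 92 [172.5 175.1] [ 91.1 100.6]
-128 85 [169.8 172.1] [ 91.2 101.1]
-124 93 [166.2 169.3] [ 90.8 100.5]
-120 101 [163.1 166.1] [ 88.8 100.5]
-116 93 [160.2 163.1] [ 88.  100.9]
-112 105 [157.8 160.2] [ 87. 103.]
```

View pics/w6.png

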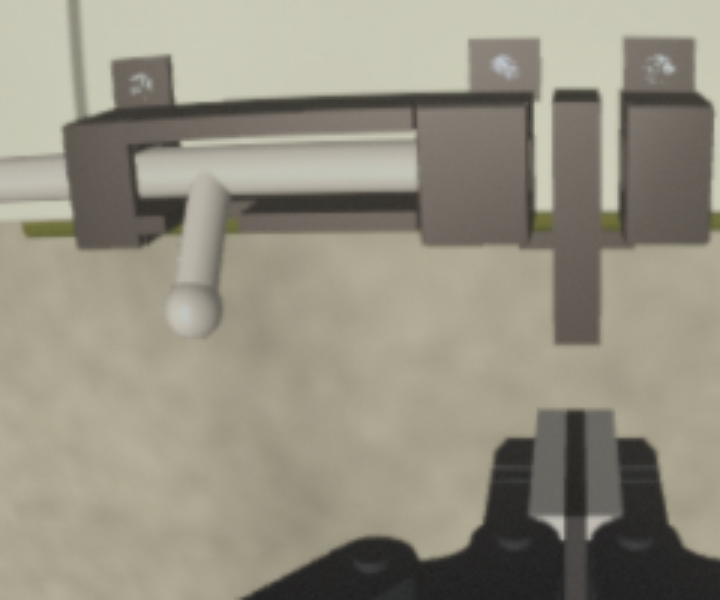

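The knob is still at (194,310), about 5 mm high with the lever about 53° forward. My straight-down push was jammed by friction, so this time I push along the arc, down and forward.

Call:
jog_arm:
  targets:
    - [0.9,-4,0,0,0,-0.3]
    - [0.9,-8,0,0,0,-0.3]
    - [0.9,-10.1,0,0,0,-0.3]
    - [0.9,-10.1,2,0,0,-0.3]
    - [0.9,-10.1,4,0,0,-0.3]
    - [0.9,-10.1,4.8,0,0,-0.3]
    - [0.9,-10.1,4.8,0,0,-0.3]

```text
time_s: 10.2
position: [0.6208, 0.1059, 0.1883]
tool_rot: [[0.985, -0.175, -0.004], [-0.175, -0.985, 0.0], [-0.004, 0.001, -1.0]]
ft_force: [-0.2, -0.3, 0.5]
grip_width: 0.0002
gripper_force: 0.0
```

Call:
jog_arm:
  targets:
    - [-0.1,0,0.6,0,0,0]
    - [-0.3,0,0.9,0,0,0]
    - [-0.5,0,1.2,0,0,0]
    - [-0.7,0,1.4,0,0,0]
    - [-0.9,0,1.6,0,0,0]
    - [-1.1,0,1.8,0,0,0]
    - [-1.3,0,1.9,0,0,0]
    - [-1.3,0,1.9,0,0,0]

```text
time_s: 10.87
position: [0.6105, 0.1069, 0.1732]
tool_rot: [[0.984, -0.176, 0.007], [-0.176, -0.984, -0.001], [0.007, -0.001, -1.0]]
ft_force: [3.4, -1.1, 8.1]
grip_width: 0.0001
gripper_force: 4.0
```

```bash
python3 m2.py
```

```text
t 10.87 now cab [-149.4   98.8  173.2] row [-1.5 21.1 -0.7 -0.  -0.4  0.1] F [ 3.4 -1.1  8.1] 7.419371199721166e-05
wrist bar 506 [[-191.5 -142.7   92.5]
 [-185.4 -106.1   98. ]
 [-182.4  -76.1   99.7]]
wrist bar y [-159.9  -63. ]
wrist knob 1549 [[-143.5   84.8  164.1]
 [-139.3   97.1  186.9]
 [-134.9  110.2  199.6]]
wrist hasp [[-153.    -8.7  165.4]
 [ -96.     3.2  169.4]]
top bar 143 [[-192.5 -143.    94.8]
 [-188.  -109.6   98.7]
 [-183.   -75.7  103.1]]
top bar y [-158.7  -59.7]
top knob 0 
top hasp [[-153.8   -5.2  165.9]
 [ -96.4    6.4  171.4]]
```

Pushed to z=173, so the ball went down. I retreat straight up and over to the pull, then measure again.

Call:
jog_arm:
  targets:
    - [0,0,-3,0,0,0]
    - [0,0,-6,0,0,0]
    - [0,3,-7,0,0,0]
    - [0,7,-7,0,0,0]
    - [0,11,-7,0,0,0]
    - [-0.8,15,-7,0,0,0]
    - [-1.5,19,-7,0,0,0]
    - [-1.5,20.8,-7,0,0,0]

```text
time_s: 11.63
position: [0.5558, -0.0986, 0.2414]
tool_rot: [[0.984, -0.179, -0.0], [-0.179, -0.984, -0.001], [0.0, 0.001, -1.0]]
ft_force: [1.4, -0.9, -0.0]
grip_width: 0.0005
gripper_force: 0.0
```

```bash
python3 m2.py
```

```text
t 11.63 now cab [-166.5 -113.2  241.4] row [ 0.2 -0.1  6.1  0.1 -0.  -0. ] F [ 1.4 -0.9 -0. ] 0.000465829851893281
wrist bar 620 [[-190.4 -143.8   94.8]
 [-185.5 -110.2   98.4]
 [-182.3  -76.4  100.4]]
wrist bar y [-161.7  -63.8]
wrist knob 262 [[-151.4   89.   165.5]
 [-142.5   92.8  174.8]
 [-134.5  100.9  179.8]]
wrist hasp [[-153.8   -8.9  166.7]
 [ -96.2    2.5  169.8]]
top bar 23 [[-191.6  -86.7   94.1]
 [-187.9  -81.1   98.8]
 [-183.   -75.4  101.2]]
top bar y [-158.5  -59.5]
top knob 57 [[-152.3   93.9  170.7]
 [-145.1  100.6  176.9]
 [-134.8  108.   182.3]]
top hasp [[-154.2   -5.1  165.6]
 [ -96.4    6.5  171.6]]
```

Better: the top of the knob is at about 180 now. I do one more stroke that leaves the knob forward, so that friction on release drags it down rather than back.

Call:
jog_arm:
  targets:
    - [0.5,-4,0,0,0,0]
    - [1,-8,0,0,0,0]
    - [1.5,-12,0,0,0,0]
    - [2,-16,0,0,0,0]
    - [3,-20,0,0,0,0]
    - [3,-21.1,2,0,0,0]
    - [3,-21.1,4,0,0,0]
    - [3,-21.1,5,0,0,0]

```text
time_s: 12.4
position: [0.6233, 0.1098, 0.1886]
tool_rot: [[0.985, -0.173, -0.003], [-0.173, -0.985, 0.0], [-0.003, 0.0, -1.0]]
ft_force: [0.8, -1.0, -0.2]
grip_width: -0.0004
gripper_force: 0.0
```

Call:
jog_arm:
  targets:
    - [0,0,0.3,0,0,0]
    - [-0.3,0,0.9,0,0,0]
    - [-0.7,0,1.3,0,0,0]
    - [-1.1,0,1.6,0,0,0]
    - [-1.6,0,1.7,0,0,0]
    - [-2.2,0,1.7,0,0,0]
    - [-3,0,1.7,0,0,0]
    - [-4,0,1.5,0,0,0]

```text
time_s: 13.07
position: [0.5836, 0.1147, 0.1761]
tool_rot: [[0.984, -0.176, -0.001], [-0.176, -0.984, 0.0], [-0.001, 0.0, -1.0]]
ft_force: [0.0, -0.1, -0.0]
grip_width: -0.0002
gripper_force: 0.0
```

Call:
jog_arm:
  targets:
    - [-1,0,-2,0,0,0]
    - [-1,0,-5,0,0,0]
    - [-1,3,-6,0,0,0]
    - [-0.5,7,-6,0,0,0]
    - [0,11,-6,0,0,0]
    - [0,15,-6,0,0,0]
    - [0.5,19,-6,0,0,0]
    - [0.5,21,-6,0,0,0]

```text
time_s: 13.73
position: [0.5515, -0.0964, 0.2363]
tool_rot: [[0.984, -0.179, -0.001], [-0.179, -0.984, -0.0], [-0.001, 0.001, -1.0]]
ft_force: [-1.0, 0.1, 0.3]
grip_width: 0.0004
gripper_force: 0.0
```

```bash
python3 m2.py
```

```text
t 13.73 now cab [-171.1 -111.8  236.3] row [0.7 0.  5.6 0.  0.  0. ] F [-1.   0.1  0.3] 0.0004420188862780213
wrist bar 699 [[-191.5 -143.7   94.6]
 [-185.9 -109.8   98.3]
 [-182.3  -76.8  100.1]]
wrist bar y [-161.7  -63.6]
wrist knob 298 [[-153.7   88.8  162.3]
 [-143.8   92.6  171.5]
 [-134.6  100.1  176.8]]
wrist hasp [[-153.6   -8.9  166.6]
 [ -96.2    2.6  169.8]]
top bar 27 [[-192.5 -141.9   94.3]
 [-187.3  -81.7   98.6]
 [-182.6  -75.5  102.7]]
top bar y [-158.8  -59.7]
top knob 62 [[-154.3   93.7  166.4]
 [-146.   100.5  173.6]
 [-134.4  107.5  178.7]]
top hasp [[-154.    -5.1  166.1]
 [ -96.1    6.4  171.7]]
```

Now the knob's top is at 177 and x≈-147, so it is parked. Next I lower the shut fingers behind the bar.

Call:
jog_arm:
  targets:
    - [0.75,0,1,0,0,0]
    - [0.75,0,4,0,0,0]
    - [0.75,0,7,0,0,0]
    - [0.75,0,10,0,0,0]
    - [0.75,0,13,0,0,0]
    - [0.75,0,15,0,0,0]
    - [0.75,0,15.8,0,0,0]
    - [0.75,0,15.8,0,0,0]

```text
time_s: 14.5
position: [0.5595, -0.0926, 0.0764]
tool_rot: [[0.985, -0.174, -0.004], [-0.174, -0.985, 0.002], [-0.004, -0.001, -1.0]]
ft_force: [0.4, -0.5, -0.3]
grip_width: -0.0001
gripper_force: 0.0
```

Call:
jog_arm:
  targets:
    - [-0.5,0,0,0,0,0]
    - [-1,0,0,0,0,0]
    - [-1.8,0,0,0,0,0]
    - [-2.8,0,0,0,0,0]
    - [-3.8,0,0,0,0,0]
    - [-4.8,0,0,0,0,0]
    - [-5.8,0,0,0,0,0]
    - [-6.8,0,0,0,0,0]

```text
time_s: 15.17
position: [0.4938, -0.0821, 0.0798]
tool_rot: [[0.984, -0.176, 0.005], [-0.176, -0.984, -0.001], [0.005, 0.0, -1.0]]
ft_force: [4.5, 2.2, -2.4]
grip_width: 0.0003
gripper_force: 2.2
```

```bash
python3 m2.py
```

```text
t 15.17 now cab [-230.4 -108.1   79.8] row [  6.7   0.4 -10.    0.   -0.3   0.1] F [ 4.5  2.2 -2.4] 0.0002604985996948646
wrist bar 6193 [[-241.6 -143.1   90.9]
 [-194.4 -109.7  102.7]
 [-189.3  -76.8  104.7]]
wrist bar y [-177.5  -42.5]
wrist knob 0 
wrist hasp 
top bar 0 
top bar y [-62.7 -40.8]
top knob 61 [[-154.3   93.6  165.9]
 [-146.3  100.8  174.1]
 [-134.7  107.5  178.9]]
top hasp [[-216.8   -5.1  165.9]
 [-157.     6.4  171.6]]
```

The drawer is about 60 mm out. I continue.

Call:
jog_arm:
  targets:
    - [-1,0,0,0,0,0]
    - [-2,0,0,0,0,0]
    - [-3,0,0,0,0,0]
    - [-4,0,0,0,0,0]
    - [-5,0,0,0,0,0]
    - [-5.8,0,0,0,0,0]
    - [-6.3,0,0,0,0,0]
    - [-6.4,0,0,0,0,0]

```text
time_s: 15.93
position: [0.4299, -0.0711, 0.0789]
tool_rot: [[0.984, -0.176, 0.001], [-0.176, -0.984, -0.001], [0.001, 0.0, -1.0]]
ft_force: [2.4, 0.8, 1.5]
grip_width: -0.0001
gripper_force: 1.2
```

Call:
jog_arm:
  targets:
    - [0,0,0,0,0,0]
    - [0.8,0,0,0,0,0]
    - [0.8,0,0,0,0,0]
    - [0.8,0,-4,0,0,0]
    - [0.8,0,-8,0,0,0]
    - [0.8,0,-12,0,0,0]
    - [0.8,0,-15,0,0,0]
    - [0.8,0,-15,0,0,0]

```text
time_s: 16.6
position: [0.4402, -0.0733, 0.2337]
tool_rot: [[0.984, -0.176, 0.009], [-0.176, -0.984, -0.004], [0.01, 0.003, -1.0]]
ft_force: [0.4, 0.9, 0.5]
grip_width: -0.0001
gripper_force: 0.0
```

```bash
python3 m2.py; python3 -c "
from h import *
cv2.imwrite('pics/end.png',cv2.resize(img('top')['frame'][20:260,150:450,::-1],(750,600)))"
```

```text
t 16.6 now cab [-284.7 -108.9  233.7] row [12.   0.3  5.5  0.1 -0.6  0.2] F [0.4 0.9 0.5] -8.179521237783653e-05
wrist bar 1662 [[-314.1 -143.7   94.3]
 [-263.4 -110.2  101.4]
 [-254.5  -76.3  104.6]]
wrist bar y [-177.6  -42.7]
wrist knob 314 [[-154.5   88.8  162.3]
 [-145.9   92.5  171.5]
 [-134.5  100.3  176.8]]
wrist hasp [[-276.9   -8.8  166.3]
 [-217.2    2.6  169.7]]
top bar 34 [[-316.  -138.2   94.7]
 [-309.6  -81.8   99.8]
 [-255.   -75.5  105.3]]
top bar y [-87.9 -40.9]
top knob 61 [[-153.9   93.6  167.1]
 [-146.1  100.8  174.4]
 [-134.7  107.6  179.3]]
top hasp [[-277.3   -5.2  165.7]
 [-217.4    6.5  171.7]]
```

View pics/end.png

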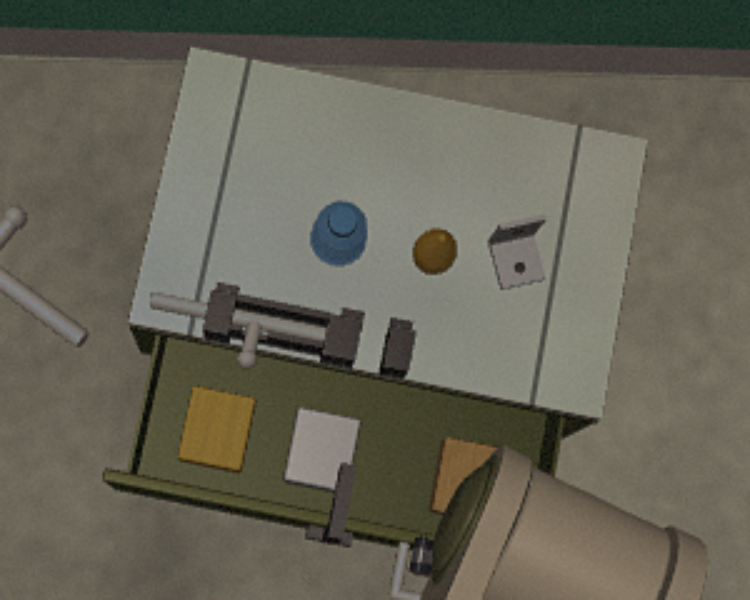

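The drawer is about 123 mm open (hasp at (340,510)), the lever is parked at (247,360), the bystanders are in place and the arm is clear. I hand the job in.

```bash
python3 -c "
from rig import env
print(env.close_job())"
```

```text
the job is handed in; nothing more can be done
None
```

The job is handed in at about 17 s: the pin is parked in the notch, the drawer is about 123 mm open, the bystanders stand where they were, and the arm touches nothing.

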